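# Set the gap of a lead-trimming jig with a setting gauge

### The job

Lay the tongue of the setting gauge on the jig's ledge and slide it under the raised shoe up to the end stop. Then turn the adjusting screw until the shoe grips the gauge just enough that it drags: sliding the gauge lengthwise should take a light but definite pull of about 5 N; never clamp it hard. Leave the gauge lying in the gap up to the stop (within a few millimetres), let go of everything, and do not shift the other things on the bench.

Things in the scene. Friction and masses are not known exactly. Their poses are not given: they have to be found in the camera images.
- gauge_grip (a point): Centre of the dark grip block (30 mm long in x, 12 wide, 38 high, sides ridged) of the loose steel setting gauge, 0.13 kg. It stands on the rear of a flat tongue. This point is 28 mm above the gauge's underside, the block's top 44 mm above it. x runs along the tongue to its tip, z up. At the start the gauge lies flat on the bench, left or right of the jig
- gauge: The setting gauge: a flat tongue 126 mm long, 22 mm wide, 6 mm thick (its last 10 mm thinned from above to 3.8 mm) with the grip block. Origin on its underside, 48 mm ahead of gauge_grip and 63 mm behind the tip; axes as for gauge_grip. Underside at z = 0 at the start
- gauge_tip (a point): Middle of the tongue's front end, 111 mm ahead of gauge_grip along the gauge's x axis, 3 mm above its underside. In the gap, the drag felt when sliding the gauge lengthwise is friction on both faces (coefficient about 0.6 each, 0.5 to 0.7): 1.2 times the shoe's pressure, plus 0.6 times the gauge's weight and any down force on it. A shoe pressure of 2.5 to 8.5 N is right
- gap (a point): Point on top of the fixed jig's ledge, under the middle of the shoe, in line with the screw. x: slide-in direction, z up. The ledge, a plate 12 mm thick, is 84 mm wide from 39 mm behind this point to 33 mm before it (-x), then 46 mm wide to 141 mm before it. Posts leave |y| < 24 mm free; the bridge on them tops out 64 mm above the ledge. The gauge should lie along x, centred to about 6 mm
- end_stop (a point): Middle of the front face of the end stop, 31 mm behind gap along x and 8 mm above the ledge; a dark block 16 mm high, 34 mm wide. With the gauge's tip against it, gauge_grip is 80 mm before gap (-x) and 28 mm above it
- screw_grip (a point): On the upright axis of the adjusting screw's round knurled knob (32 mm diameter, 29 mm high), straight above gap by 87 mm; knob top 11 mm above this point, bridge top 23 mm below. Clockwise seen from above lowers the shoe 1.5 mm per rad, anticlockwise raises it. Friction 0.08 N m: stays where left. Starts at 0, range -1.0 to 4.2 rad
- slide_block: Block driven by the screw, origin 36.5 mm above the ledge at the start. It carries the sprung shoe (20 mm long in x, 36 wide, rounded edges), whose face lies 28.3 mm below it, give or take an unmeasured 0.7 mm: it meets the 6 mm gauge after 1.0 to 1.95 rad clockwise. The spring then adds about 20 N of pressure per further rad. Over 18 N spoils it
- solder_spool: Bystander: spool of solder 54 mm wide, 38 mm high, lying on its flange; origin under its centre
- flux_tin: Bystander: round tin 50 mm wide, 18 mm high, behind the jig; origin under its centre
- flush_cutters: Bystander: flush cutters 130 mm long, lying left of the work; origin under the centre

How it is judged (in metres and radians):
On the way, in this order (a step that is already met when the one before it is completed fails the run):
1. the gauge lies on the ledge, its tongue under the shoe and up to the stop (within 8 mm), not yet pinched (x of gauge_tip in the frame of gap above 0.023 m and y of gauge_tip in the frame of gap between -0.01 and 0.01 m and z of gauge_tip in the frame of gap below 0.006 m and contact force between slide_block and gauge below 1 N), for 0.2 s.
2. the shoe has been screwed down on the gauge in the gap (pressure over 1.5 N) (x of gauge_tip in the frame of gap above 0.015 m and contact force between slide_block and gauge above 1.5 N), for 0.2 s.
At the end, for the whole second after the job is handed in: The shoe presses on the gauge with 2.5 to 8.5 N (so that it takes roughly 3 to 10 N to slide it); the gauge lies flat on the ledge, its tip under the bridge within 8 mm of the end stop, within 10 mm of the middle sideways and 0.2 rad of straight, released and at rest (contact force between slide_block and gauge between 2.5 and 8.5 N and x of gauge_tip in the frame of gap above 0.023 m and y of gauge_tip in the frame of gap between -0.01 and 0.01 m and angle between the x axis of gauge and the x axis of gap, either way round below 0.2 rad and angle between gauge's own z axis and vertical below 0.06 rad and linear speed of gauge below 0.01 m/s); the robot touches nothing.
It fails at once if the shoe is forced on the gauge with more than 18 N (contact force between slide_block and gauge above 18 N).
It fails at once if a bystander is shifted by more than 30 mm (distance of any of solder_spool, flux_tin, flush_cutters from where it was at the start of the episode above 0.03 m).
It also fails if it takes over 72 s, if anything falls off the work surface, if the arm or the gripper's body presses on something with over 40 N, if the wrist force passes 120 N, or if a joint passes its speed limit or range.

### The arm

A 7-joint arm with a two-finger parallel gripper is mounted at the origin on a cart in front of the work surface, level with it; the furniture and walls round the work are solid. World frame = base frame: x ahead of the robot, y to its left, z up, the work surface at z = 0. Lengths are in mm, angles in rad, forces in N, time in s.
With the tool pointing down it reaches from about 425 to 975 mm from the base axis. Payload 16.7 kg.
Tool frame: the origin (TCP) lies at the very end of the fingers, on their centre line; the grasp point (between the pads) lies 19 mm behind it; z points along the fingers, y is the line along which they close (so a half turn about z gives the same grasp; the last joint's range is limited). The gripper opens to 85 mm and grips with 20 to 120 N. Pads are 22 mm wide; open, the fingers measure 114 mm over their backs; the gripper's body (76 mm by 85 mm) begins 54 mm behind the grasp point. The pads swing forward as they close: fully open they stand 13 mm farther back than shut.
Start: joints at [1.028, 0.426, 0.074, 1.606, -0.034, 1.111, -0.067], TCP at [258.964, -623.309, 231.302] pointing down, gripper open.
Joint ranges: [-2.85, 2.85], [-0.5, 2.14], [-1.23, 1.37], [0.21, 2.46], [-1.02, 4.16], [0.16, 2.05], [-2.73, 2.73]. Speed limits (rad/s): [1.89, 1.89, 2.39, 2.39, 3.01, 3.01, 3.01].

### API

Orientations are given as a 3x3 rotation matrix whose columns are the frame's x, y, z axes.
In Python, from workcell import get_state, snapshot, camera_params, finish_job, look_for, pinpoint gives the robot as it stands.
- The arm moves only by the tool servo_tool, never from a script. Its argument "series" is a list that holds one entry, the list of rows, each a list of 6 numbers: the shift along the tool's x, y, z in mm, then the turn, a rotation vector about the tool's x, y, z in degrees. In form: [[[tx, ty, tz, ax, ay, az], ...]]. A call has 1 to 10 rows; each row is the pose to reach, as a shift and turn from the pose commanded when the call began, along the tool's axes at that moment; what a row does not reach only later rows make up. A row lasts 1/8 s, in which the tool goes at most 62.5 mm and 10.7 degrees, less where a joint would pass 70% of its speed; a pose out of reach is approached as far as the arm can. A call with a gripper value outside its range is refused whole. "jaw" is the finger opening in mm, from 0 to 85.4, set as the call begins (left out, the last holds). The fingers move at their own pace and stop on an object; "force" is the grip in N (left out, the last holds). Time passes only in rows, so rows that repeat a pose let the fingers close. It gives the time, the measured TCP pose, the force, the opening and the grip force at its end, in the units of the state.
- get_state(): the state, without advancing time (a new reading comes with each control period).
- snapshot(name): name is "scene" or "top" or "wrist"; returns (picture, depth): 400x640x3 uint8, red, green, blue; 400x640 float32, mm along the optical axis (not along the pixel's ray), 0 where there is no reading.
- camera_params(name): a dict with "mtx" (3x3 intrinsics, pixels), "world_from_camera" (4x4, takes a point from camera to world coordinates); the wrist camera has in their place "T_tool_cam" (4x4, takes a point from camera to tool coordinates, whose origin is the TCP and whose axes are the flange's). Camera axes: x right, y up, looking along -z (the intrinsics and any distortion apply to the point x, -y, -z); pixel columns grow to the right and rows downward; lengths in mm; the calibration is good to about 2 mm. A picture is of the moment at which its call begins: read the wrist's pose just before it. camera_params takes no time and is no camera call.
- finish_job(): hands the job in; it is judged then, once.
Trained networks look in the newest picture that a camera, given by its name, has taken for a name from the list of things; names that differ only in an ending like _2 or _b are one class to them, and where a whole thing is asked for, a point or a joint stands for the part that bears it (a point fixed in the world has none). Each returns a list of dicts, best first, with "score" (0 to 1); they miss things now and then, are a little off and sometimes report something else, mostly with a low value. They report only what shows in the picture. A call takes as long as a camera call.
- look_for(name, camera): "location" ([column, row] in pixels, amid what is visible of it).
- pinpoint(name, camera): "location" ([column, row] in pixels: a listed point, or the origin of a listed thing).
The state is a dict: "t": time; "joint_positions": joint angles; "joint_vel": joint speeds; "tau": joint torques, N m; "tool_pos": TCP position; "eef_rot": TCP orientation; "wrist_force": force on the tool from outside, world axes, zero at the start; "torque": the same for the moment, N m; "gripper_width": opening from 0.0 (shut) to 1.0 (fully open); "gripper_force": force on a finger pad.
Only numpy, scipy, OpenCV 4.12 (cv2) and the standard library are available. Lean on these libraries where they do the work, as an engineer would, in place of code of your own. Each camera call takes 0.05 s, during which the arm holds its last target. There are 200 camera calls.

## Working session

There is one attempt and no reset: what is moved stays moved. The work goes in short steps, Python scripts to look and compute and a tool call to move; the robot and the scene stay as the last step left them, time stands still between calls to the robot, and variables do not carry over. Pictures are saved under pics/ and viewed, at most 10 in all, crops included, and the job is handed in when it is done.

Besides the shell and the picture viewer there is one more tool, called after "Emit:" by a JSON object that holds its "name" and its "arguments", one argument or row to a line. servo_tool: Moves the arm, as the interface text tells. Its arguments: {"type":"object","properties":{"series":{"type":"array"},"jaw":{"type":"number"},"force":{"type":"number"}},"required":["series"]}

```bash
mkdir -p pics; ls; cat > h.py <<'E'
import numpy as np, cv2
from workcell import *
def ray(cam,uv,st=None):
    p=camera_params(cam); K=np.array(p["mtx"])
    if cam=="wrist":
        T=np.eye(4);T[:3,:3]=np.array(st["eef_rot"]);T[:3,3]=st["tool_pos"];W=T@np.array(p["T_tool_cam"])
    else: W=np.array(p["world_from_camera"])
    d=np.linalg.inv(K)@[uv[0],uv[1],1]; d=W[:3,:3]@[d[0],-d[1],-d[2]]
    return W[:3,3],d
def onz(cam,uv,z,st=None):
    o,d=ray(cam,uv,st); return o+d*(z-o[2])/d[2]
def tri(rs):
    A=np.zeros((3,3));b=np.zeros(3);
    for o,d in rs:
        d=d/np.linalg.norm(d);P=np.eye(3)-np.outer(d,d);A+=P;b+=P@o
    x=np.linalg.solve(A,b); return x,[np.linalg.norm(np.cross(x-o,d/np.linalg.norm(d))) for o,d in rs]
E
python3 - <<'E'
from h import *
s=get_state(); print(s["t"],s["tool_pos"],np.round(s["eef_rot"],3).tolist(),s["gripper_width"])
names=["gauge_grip","gauge","gauge_tip","gap","end_stop","screw_grip","slide_block","solder_spool","flux_tin","flush_cutters"]
zs=dict(gauge_grip=28,gauge=0,gauge_tip=3,screw_grip=99,gap=12,end_stop=20,slide_block=48.5)
for c in ["scene","top"]:
    im,d=snapshot(c); cv2.imwrite(f"pics/{c}0.png",im[:,:,::-1])
    for n in names:
        r=pinpoint(n,c)
        for q in r[:2]: print(c,n,round(q["score"],2),np.round(q["location"],1),np.round(onz(c,q["location"],zs.get(n,0)),1))
E
```

```text
pics
0.0 [ 258.79142714 -622.99619946  230.63827202] [[0.923, 0.384, -0.001], [0.384, -0.923, 0.001], [-0.0, -0.001, -1.0]] 0.9990333673331667
scene gauge_grip 0.81 [442.8 213.1] [ 417.8 -220.5   28. ]
scene gauge 0.88 [426.9 210.7] [ 472.2 -224.2    0. ]
scene gauge_tip 0.8 [412.1 198.4] [ 536.6 -231.4    3. ]
scene gap 0.75 [344.1 218. ] [583.6  -2.8  12. ]
scene end_stop 0.79 [338.1 212.4] [605.6   1.1  20. ]
scene screw_grip 0.68 [343.8 193.1] [5.853e+02 2.000e-01 9.900e+01]
scene screw_grip 0.18 [253.9 320.5] [380.5 390.1  99. ]
scene slide_block 0.7 [346.3 205.8] [587.4 -12.5  48.5]
scene solder_spool 0.84 [302.5 274.5] [492.6 204.4   0. ]
scene flux_tin 0.6 [427.6 211.4] [ 468.8 -223.3    0. ]
scene flux_tin 0.5 [322.  188.5] [747.3 -50.1   0. ]
scene flush_cutters 0.82 [251.8 320.9] [451.1 367.6   0. ]
top gauge_grip 0.79 [418.9 249.4] [ 432.8 -229.9   28. ]
top gauge 0.56 [417.2 235.1] [ 475.8 -231.1    0. ]
top gauge_tip 0.52 [419.  217.2] [ 532.6 -235.5    3. ]
top gauge_tip 0.27 [417.9 233.7] [ 480.3 -232.5    3. ]
top gap 0.6 [342.2 195.9] [594.6   9.4  12. ]
top end_stop 0.7 [349.8 191.5] [608.4 -13.7  20. ]
top end_stop 0.43 [232.4 238.2] [454.8 350.1  20. ]
top screw_grip 0.43 [348.3 198.6] [581.8  -3.9  99. ]
top solder_spool 0.71 [284.6 229.2] [485.7 189.6   0. ]
top flux_tin 0.73 [359.4 149.3] [745.9 -43.6   0. ]
top flush_cutters 0.6 [230.1 240.1] [447.6 361.6   0. ]
```

```bash
python3 - <<'E'
import cv2,numpy as np
a=cv2.imread("pics/scene0.png")[160:300,290:490];b=cv2.imread("pics/top0.png")[130:290,250:450]
cv2.imwrite("pics/c0.png",np.vstack([cv2.resize(a,None,fx=2.1,fy=2.1),cv2.resize(b,None,fx=1.9,fy=1.9)[:,:].copy() if 0 else cv2.resize(b,(420,300))]))
E
```

```text
(no output)
```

View pics/c0.png

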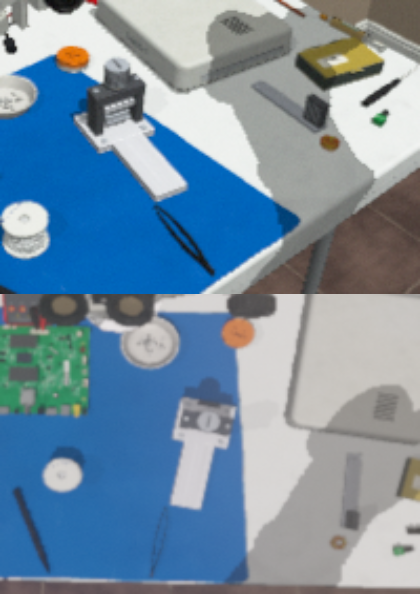

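The gauge lies in the right-hand shadow, with its tip pointing away from the robot. The jig is at the centre, with its ledge running towards the robot and slightly left. I'll move above the gauge for a close wrist view.

Emit:
{"name": "servo_tool", "arguments": {
  "series": [
    [[40, -38, 0, 0, 0, 5], [80, -76, 0, 0, 0, 10], [122, -116, 0, 0, 0, 15], [164, -157, 0, 0, 0, 20], [206, -198, 0, 0, 0, 25], [248, -239, 0, 0, 0, 25], [290, -278, 0, 0, 0, 25], [309, -297, 0, 0, 0, 25], [309, -297, 0, 0, 0, 25], [309, -297, 0, 0, 0, 25]]
  ],
  "jaw": 60
}}

```text
t: 2.35
tool_pos: [430.1, -231.1, 231.4]
eef_rot: [[0.999, -0.043, 0.0], [-0.043, -0.999, -0.0], [0.0, 0.0, -1.0]]
wrist_force: [-0.4, -1.0, 0.2]
gripper_width: 0.703
gripper_force: 0.0
```

```bash
cat > look.py <<'E'
import sys
from h import *
zs=dict(gauge_grip=28,gauge=0,gauge_tip=3,screw_grip=99,gap=12,end_stop=20,slide_block=48.5)
s=get_state(); im,d=snapshot("wrist"); cv2.imwrite(f"pics/{sys.argv[1]}.png",im[:,:,::-1])
print(s["t"],np.round(s["tool_pos"],1),np.round(s["eef_rot"],3).tolist(),s["gripper_width"],np.round(s["wrist_force"],1))
dz=float(sys.argv[2])
for n in sys.argv[3:]:
    for q in pinpoint(n,"wrist")[:2]: print(n,round(q["score"],2),np.round(q["location"],1),np.round(onz("wrist",q["location"],zs.get(n,0)+dz,s),1))
E
python3 look.py w1 0 gauge_grip gauge gauge_tip gap screw_grip; python3 -c "
from h import *
print(np.round(camera_params('wrist')['T_tool_cam'],2),np.round(camera_params('wrist')['mtx'],1))"
```

```text
2.35 [ 430.1 -231.1  231.4] [[0.999, -0.043, 0.0], [-0.043, -0.999, -0.0], [0.0, 0.0, -1.0]] 0.7028692789769261 [-0.4 -1.   0.2]
gauge_grip 0.61 [314.9 168.3] [ 429.9 -225.    28. ]
gauge 0.61 [315.5 116.4] [ 480.2 -227.6    0. ]
gap 0.94 [74.8 20.6] [580.1  -2.5  12. ]
[[   0.      0.95    0.32   82.06]
 [   1.     -0.     -0.     -0.27]
 [  -0.      0.32   -0.95 -142.6 ]
 [   0.      0.      0.      1.  ]] [[339.8   0.  320.8]
 [  0.  339.8 199.2]
 [  0.    0.    1. ]]
```

View pics/w1.png

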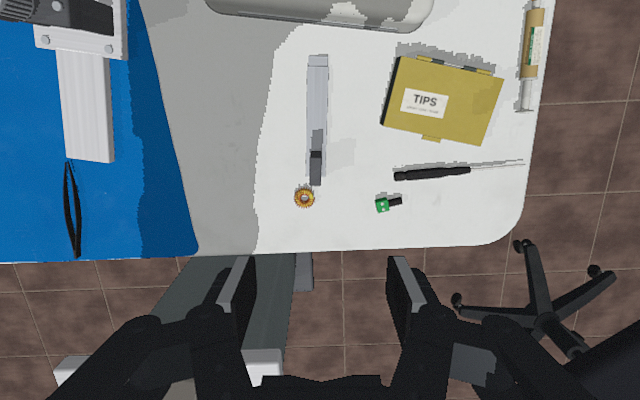

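The gauge is centred at about column 317, from the tip at (318,55) to the grip's rear at (316,185). The ledge runs from (80,50) to its front end at about (90,161). A small toroid sits by the grip at (304,197). I'll compute both axes precisely from edges.

```bash
python3 - <<'E'
from h import *
s=get_state()
im=cv2.imread("pics/w1.png")
for n,uv,z in [("tipL",(308,55),4),("tipR",(328,55),4),("blkrearL",(310,185),44),("blkrearR",(321,185),44),("ledgeFL",(66,159),12),("ledgeFR",(113,163),12),("ledgeBL",(57,52),12),("ledgeBR",(105,56),12)]:
    print(n,np.round(onz("wrist",uv,z,s),1))
a=cv2.resize(im[40:200,290:345],None,fx=3.6,fy=3.6,interpolation=cv2.INTER_CUBIC)
b=cv2.resize(im[0:170,0:140],None,fx=3.4,fy=3.4,interpolation=cv2.INTER_CUBIC)
H=max(a.shape[0],b.shape[0]);p=lambda x:cv2.copyMakeBorder(x,0,H-x.shape[0],0,0,0)
cv2.imwrite("pics/c1.png",np.hstack([p(a),p(b)]))
E
```

```text
tipL [ 541.  -222.9    4. ]
tipR [ 540.1 -243.     4. ]
blkrearL [ 416.7 -219.5   44. ]
blkrearR [ 416.2 -230.6   44. ]
ledgeFL [448.   43.8  12. ]
ledgeFR [441.4  -5.9  12. ]
ledgeBL [553.6  22.6  12. ]
ledgeBR [548.  -23.6  12. ]
```

View pics/c1.png

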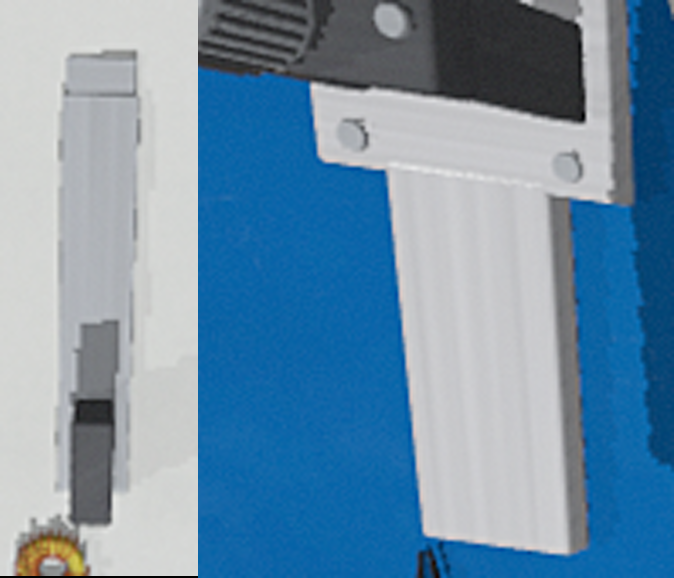

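```bash
python3 - <<'E'
from h import *
s=get_state()
P=lambda u,v,z: onz("wrist",(u,v),z,s)[:2]
t=(P(308.9,54.8,3.8)+P(327.8,54.4,3.8))/2; r=(P(309.8,185,44)+P(320.5,185.2,44))/2; f=(P(312.5,129.5,6)+P(322.5,129.2,6))/2
print("tip",t,"rear top",r,"front bottom",f,np.degrees(np.arctan2(*(t-r)[::-1])),np.linalg.norm(t-r),"exp126", np.linalg.norm(f-r))
# left/right tongue edges
for a,b,z in [((306.9,64),(306,170),6),((328.4,64),(326,176),0)]:
    a=P(*a,z);b=P(*b,z);print("edge",a,b,np.degrees(np.arctan2(*(b-a)[::-1])))
fl,fr,bl,br=P(66.5,157.4,12),P(108.5,162,12),P(55.9,50.6,12),P(103,55.9,12)
print(fl,fr,bl,br,np.linalg.norm(fl-fr),np.linalg.norm(bl-br),np.linalg.norm(fl-bl),np.linalg.norm(fr-br))
for a,b in [(fl,bl),(fr,br)]: print(np.degrees(np.arctan2(*(b-a)[::-1])))
v=fl-fr;print("front edge normal",np.degrees(np.arctan2(-v[0],v[1])))
v=bl-br;print(np.degrees(np.arctan2(-v[0],v[1])))
u=(bl+br-fl-fr);u/=np.linalg.norm(u);print("gap est",(fl+fr)/2+141*u,(bl+br)/2+33*u,u)
E
```

```text
tip [ 540.90785398 -233.29889489] rear top [ 416.34753342 -224.67694897] front bottom [ 467.131107   -229.06288234] -3.9596430487665177 124.85836539668169 exp126 50.97261772493566
edge [ 532.49961223 -221.38571949] [ 423.18011621 -214.25452242] 176.26773419387362
edge [ 531.88761047 -243.16930291] [ 413.77736389 -236.21096372] 176.62837746495174
[449.67432068  42.73556997] [442.72271826  -1.28865798] [554.89757805  23.26571625] [548.17260073 -21.609291  ] 44.569691751180535 45.37611260773103 107.0093878827085 107.38997085241535
-10.483087783568735
-10.907432291230933
front edge normal -8.973145375811434
-8.52293145593779
gap est [584.74891703  -5.44498561] [583.96177818  -5.29631627] [ 0.98262693 -0.18559178]
```

Emit:
{"name": "servo_tool", "arguments": {
  "series": [
    [[0, -5, 50, 0, 0, 1], [1, -5, 100, 0, 0, 1], [1, -5, 150, 0, 0, 1], [1, -5, 185, 0, 0, 1], [1, -5, 205, 0, 0, 1], [1, -5, 215, 0, 0, 1], [1, -5, 219, 0, 0, 1], [1, -5, 219, 0, 0, 1], [1, -5, 219, 0, 0, 1]]
  ],
  "jaw": 40
}}

```text
t: 3.78
tool_pos: [432.0, -225.8, 13.0]
eef_rot: [[0.998, -0.06, 0.001], [-0.06, -0.998, -0.0], [0.001, 0.0, -1.0]]
wrist_force: [-0.1, -0.8, 0.6]
gripper_width: 0.473
gripper_force: 0.0
```

Emit:
{"name": "servo_tool", "arguments": {
  "series": [
    [[0, 0, 0, 0, 0, 0], [0, 0, 0, 0, 0, 0], [0, 0, 0, 0, 0, 0], [0, 0, 0, 0, 0, 0], [0, 0, 0, 0, 0, 0], [0, 0, 0, 0, 0, 0]]
  ],
  "jaw": 0,
  "force": 50
}}

```text
t: 4.53
tool_pos: [431.8, -225.6, 12.8]
eef_rot: [[0.998, -0.06, 0.001], [-0.06, -0.998, -0.0], [0.001, 0.0, -1.0]]
wrist_force: [-1.7, 1.2, 8.0]
gripper_width: 0.135
gripper_force: 49.0
```

Emit:
{"name": "servo_tool", "arguments": {
  "series": [
    [[0, 0, -30, 0, 0, 0], [0, 0, -80, 0, 0, 0], [-2, -30, -120, 0, 0, 0], [-5, -80, -120, 0, 0, 2], [-8, -130, -120, 0, 0, 4], [-12, -180, -120, 0, 0, 7], [-14, -225, -120, 0, 0, 7], [-16, -248, -120, 0, 0, 7], [-16, -248, -120, 0, 0, 7], [-16, -248, -120, 0, 0, 7]]
  ]
}}

```text
t: 5.78
tool_pos: [430.4, 22.4, 132.3]
eef_rot: [[0.983, -0.182, -0.0], [-0.182, -0.983, -0.0], [-0.0, 0.0, -1.0]]
wrist_force: [-0.9, -0.6, -1.7]
gripper_width: 0.133
gripper_force: 49.0
```

```bash
python3 look.py w2 0 gap end_stop screw_grip gauge_grip gauge_tip slide_block; python3 - <<'E'
import cv2;im=cv2.imread("pics/w2.png");cv2.imwrite("pics/w2b.png",cv2.resize(im[0:300,140:500],None,fx=2,fy=2,interpolation=cv2.INTER_CUBIC))
E
```

```text
5.775 [430.4  22.4 132.3] [[0.983, -0.182, -0.0], [-0.182, -0.983, -0.0], [-0.0, 0.0, -1.0]] 0.13311968913473932 [-0.9 -0.6 -1.7]
gap 0.26 [320.6 162.6] [453.9  18.2  12. ]
gauge_grip 0.83 [319.9 288.3] [351.6  37.7  28. ]
gauge_tip 0.86 [319.2  17. ] [5.565e+02 4.000e-01 3.000e+00]
```

View pics/w2b.png

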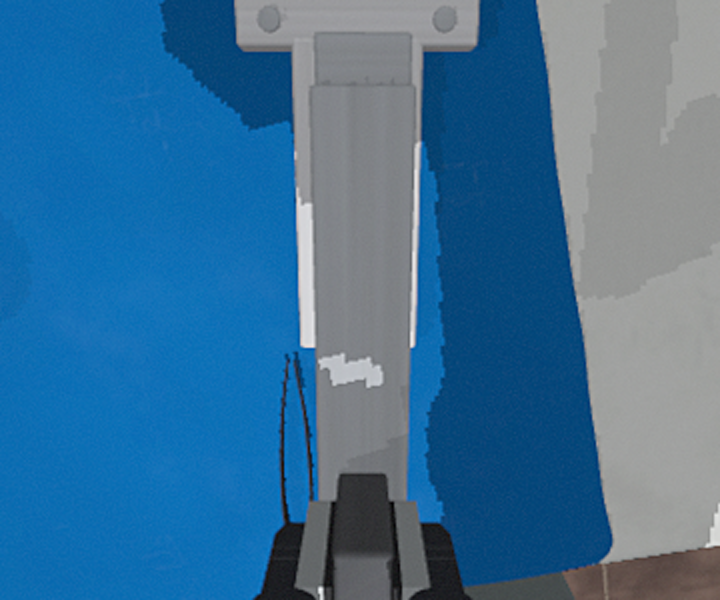

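The gauge is held straight, with its tip at about (321,17) full-frame. The ledge's edges are symmetric about column 319, so yaw is aligned and the tool is ~1.5 mm right of centre. Next I'll compute the distance along x.

```bash
python3 - <<'E'
from h import *
s=get_state();R=np.array(s["eef_rot"]);p=np.array(s["tool_pos"])
f=lambda u,v,z:np.round(R.T@(onz("wrist",(u,v),z,s)-p),1)
print("end",f(140+301/2,347/2,12),f(140+412/2,347/2,12))
print("shoulder",f(140+236/2,48/2,12),f(140+478/2,48/2,12), f(140+294/2,42/2,12),f(140+422/2,42/2,12))
print("tip",f(140+315/2,33/2,126-5.5),f(140+411/2,33/2,120.5), f(140+312/2,84/2,123),f(140+414/2,84/2,123))
E
```

```text
end [ 15.1 -24.2 120.3] [ 15.1  20.  120.3]
shoulder [122.1 -43.8 120.4] [122.1  40.4 120.4] [124.  -23.6 120.4] [124.   20.8 120.4]
tip [108.3  -9.6  11.9] [108.3   9.9  11.9] [ 98.6 -10.3   9.4] [98.6 10.5  9.4]
```

Emit:
{"name": "servo_tool", "arguments": {
  "series": [
    [[0, -2, 40, 0, 0, 0], [0, -2, 75, 0, 0, 0], [0, -2, 95, 0, 0, 0], [0, -2, 103, 0, 0, 0], [0, -2, 106, 0, 0, 0], [0, -2, 107, 0, 0, 0], [0, -2, 107, 0, 0, 0], [0, -2, 107, 0, 0, 0]]
  ]
}}

```text
t: 7.12
tool_pos: [430.7, 24.9, 26.6]
eef_rot: [[0.983, -0.181, 0.0], [-0.181, -0.983, -0.0], [0.0, 0.0, -1.0]]
wrist_force: [-9.2, 0.0, 20.8]
gripper_width: 0.135
gripper_force: 52.7
```

```bash
python3 look.py w3 12 gap gauge_tip; python3 - <<'E'
import cv2;im=cv2.imread("pics/w3.png");cv2.imwrite("pics/w3b.png",cv2.resize(im[0:220,200:440],None,fx=2.5,fy=2.5,interpolation=cv2.INTER_CUBIC))
E
```

```text
7.125 [430.7  24.9  26.6] [[0.983, -0.181, 0.0], [-0.181, -0.983, -0.0], [0.0, 0.0, -1.0]] 0.1348391361305416 [-9.2  0.  20.8]
gap 0.48 [320.2  15.5] [536.1   5.9  24. ]
gauge_tip 0.82 [323.8  13.4] [538.1   4.   15. ]
```

View pics/w3b.png

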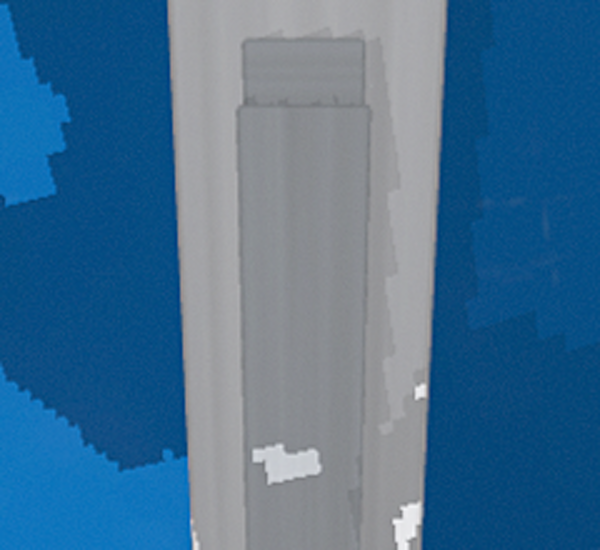

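The gauge is on the ledge and centred within 0.6 mm. I'll ease off the down force and slide in.

Emit:
{"name": "servo_tool", "arguments": {
  "series": [
    [[0, 0, -1, 0, 0, 0], [0, 0, -1, 0, 0, 0], [12, 0.5, -1, 0, 0, 0], [24, 0.5, -1, 0, 0, 0], [34, 0.5, -1, 0, 0, 0], [34, 0.5, -1, 0, 0, 0]]
  ]
}}

```text
t: 8.02
tool_pos: [465.2, 18.2, 26.8]
eef_rot: [[0.983, -0.181, 0.001], [-0.181, -0.983, 0.0], [0.001, -0.0, -1.0]]
wrist_force: [-1.4, -0.9, 9.6]
gripper_width: 0.136
gripper_force: 50.9
```

Emit:
{"name": "servo_tool", "arguments": {
  "series": [
    [[0, 0, -0.4, 0, 0, 0], [9, 0, -0.4, 0, 0, 0], [18, 0, -0.4, 0, 0, 0], [26, 0, -0.4, 0, 0, 0], [33, 0, -0.4, 0, 0, 0], [36, 0, -0.4, 0, 0, 0], [36, 0, -0.4, 0, 0, 0]]
  ]
}}

```text
t: 8.9
tool_pos: [500.2, 11.6, 26.8]
eef_rot: [[0.983, -0.181, -0.0], [-0.181, -0.983, 0.0], [-0.0, -0.0, -1.0]]
wrist_force: [-2.6, 0.4, 5.6]
gripper_width: 0.13
gripper_force: 50.4
```

Emit:
{"name": "servo_tool", "arguments": {
  "series": [
    [[1.5, 0, 0, 0, 0, 0], [3, 0, 0, 0, 0, 0], [4.5, 0, 0, 0, 0, 0], [6, 0, 0, 0, 0, 0], [6, 0, 0, 0, 0, 0]]
  ]
}}

```text
t: 9.52
tool_pos: [505.8, 10.6, 26.8]
eef_rot: [[0.983, -0.181, -0.0], [-0.181, -0.983, 0.0], [-0.0, 0.0, -1.0]]
wrist_force: [-3.9, 0.8, 7.4]
gripper_width: 0.134
gripper_force: 50.5
```

Emit:
{"name": "servo_tool", "arguments": {
  "series": [
    [[1, 0, 0, 0, 0, 0], [2, 0, 0, 0, 0, 0], [3, 0, 0, 0, 0, 0], [3, 0, 0, 0, 0, 0]]
  ]
}}

```text
t: 10.02
tool_pos: [507.7, 10.3, 26.8]
eef_rot: [[0.983, -0.181, -0.002], [-0.181, -0.983, -0.0], [-0.002, 0.001, -1.0]]
wrist_force: [-11.0, 1.4, 15.9]
gripper_width: 0.128
gripper_force: 51.9
```

Emit:
{"name": "servo_tool", "arguments": {
  "series": [
    [[-1.5, 0, -0.3, 0, 0, 0], [-1.5, 0, -0.3, 0, 0, 0], [-1.5, 0, -0.3, 0, 0, 0]]
  ]
}}

```text
t: 10.4
tool_pos: [507.3, 10.3, 27.0]
eef_rot: [[0.983, -0.181, 0.0], [-0.181, -0.983, 0.0], [0.0, -0.0, -1.0]]
wrist_force: [-0.4, -0.5, -1.6]
gripper_width: 0.133
gripper_force: 49.3
```

Emit:
{"name": "servo_tool", "arguments": {
  "series": [
    [[0, 0, 0, 0, 0, 0], [0, 0, 0, 0, 0, 0], [0, 0, 0, 0, 0, 0], [0, 0, 0, 0, 0, 0], [0, 0, -30, 0, 0, 0], [0, 0, -80, 0, 0, 0], [0, 0, -130, 0, 0, 0], [0, 0, -150, 0, 0, 0], [0, 0, -150, 0, 0, 0]]
  ],
  "jaw": 36
}}

```text
t: 11.52
tool_pos: [507.8, 10.4, 178.6]
eef_rot: [[0.983, -0.181, 0.003], [-0.181, -0.983, 0.0], [0.003, -0.001, -1.0]]
wrist_force: [-0.1, 0.4, -0.3]
gripper_width: 0.422
gripper_force: 0.0
```

```bash
python3 look.py w4 0 screw_grip; python3 look.py w4 12 gauge_grip gap
```

```text
11.525 [507.8  10.4 178.6] [[0.983, -0.181, 0.003], [-0.181, -0.983, 0.0], [0.003, -0.001, -1.0]] 0.4221249407657087 [-0.1  0.4 -0.3]
screw_grip 0.66 [318.9  93.6] [583.8  -2.2  99. ]
11.625 [506.7  10.3 176.5] [[0.983, -0.181, -0.0], [-0.181, -0.983, -0.0], [-0.0, 0.0, -1.0]] 0.42216455280229886 [-0.   0.1  0.1]
gauge_grip 0.9 [318.7 188.9] [504.4  12.6  40. ]
gauge_grip 0.66 [319.7 123.1] [558.7   1.7  40. ]
```

View pics/w4.png

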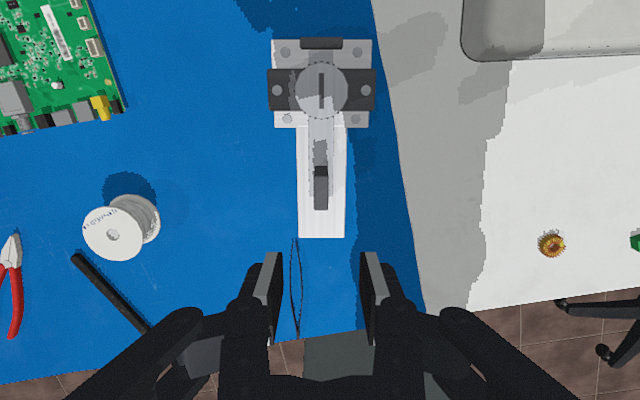

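Image: the gauge is under the bridge, straight and centred, with its grip at (321,188). The knob is at about (321,91) with its slot along x. Next, joint margins and the offset to the knob.

```bash
python3 - <<'E'
from h import *
s=get_state();R=np.array(s["eef_rot"]);p=np.array(s["tool_pos"])
print(np.round(s["joint_positions"],2),p,R.T@([584.5,-3.8,84]-p))
im=cv2.imread("pics/w4.png");g=cv2.cvtColor(im,6)[50:135,270:375]
c=cv2.HoughCircles(g,cv2.HOUGH_GRADIENT,1,20,param1=80,param2=15,minRadius=22,maxRadius=32)
for q in c[0][:3]: print(q+[270,50,0],onz("wrist",(q[0]+270,q[1]+50),110,s))
im,d=snapshot("scene");print([(q["score"],onz("scene",q["location"],99)) for q in pinpoint("screw_grip","scene")])
E
```

```text
[ 0.07  0.23 -0.25  2.02  0.07  0.9  -1.97] [506.43797914  10.38552989 175.98826306] [79.49872366 -0.21583037 91.85126702]
[319.5  89.5  28. ] [584.58245362  -3.12470084 110.        ]
[(0.46, array([579.92006332,  -1.5337926 ,  99.        ]))]
```

Emit:
{"name": "servo_tool", "arguments": {
  "series": [
    [[20, 0, 0, 0, 0, -10], [40, 0, 0, 0, 0, -20], [60, 0, 0, 0, 0, -30], [79, 0, 0, 0, 0, -40], [79, 0, 20, 0, 0, -50], [79, 0, 40, 0, 0, -60], [79, 0, 60, 0, 0, -70], [79, 0, 80, 0, 0, -80], [79, 0, 92, 0, 0, -80], [79, 0, 92, 0, 0, -80]]
  ],
  "jaw": 62
}}

```text
t: 13.12
tool_pos: [584.2, -3.9, 84.2]
eef_rot: [[0.353, 0.936, -0.002], [0.936, -0.353, 0.0], [-0.0, -0.002, -1.0]]
wrist_force: [-0.7, -0.2, 0.1]
gripper_width: 0.726
gripper_force: 0.0
```

Emit:
{"name": "servo_tool", "arguments": {
  "series": [
    [[0, 0, 0, 0, 0, 0], [0, 0, 0, 0, 0, 0], [0, 0, 0, 0, 0, 0], [0, 0, 0, 0, 0, 0], [0, 0, 0, 0, 0, 0]]
  ],
  "jaw": 0,
  "force": 40
}}

```text
t: 13.75
tool_pos: [584.6, -3.5, 86.1]
eef_rot: [[0.35, 0.937, 0.0], [0.937, -0.35, -0.0], [0.0, 0.0, -1.0]]
wrist_force: [-6.2, 1.8, 9.8]
gripper_width: 0.36
gripper_force: 38.9
```

Emit:
{"name": "servo_tool", "arguments": {
  "series": [
    [[0, 0, 0, 0, 0, 10], [0, 0, 0, 0, 0, 20], [0, 0, 0, 0, 0, 30], [0, 0, 0, 0, 0, 40], [0, 0, 0, 0, 0, 50], [0, 0, 0, 0, 0, 60], [0, 0, 0, 0, 0, 70], [0, 0, 0, 0, 0, 79], [0, 0, 0, 0, 0, 80], [0, 0, 0, 0, 0, 80]]
  ]
}}

```text
t: 15.0
tool_pos: [584.9, -4.2, 86.1]
eef_rot: [[0.983, -0.183, 0.001], [-0.183, -0.983, -0.0], [0.001, 0.0, -1.0]]
wrist_force: [-3.9, -2.9, 6.5]
gripper_width: 0.36
gripper_force: 39.3
```

Emit:
{"name": "servo_tool", "arguments": {
  "series": [
    [[0, 0, 0, 0, 0, 0], [0, 0, 0, 0, 0, 0], [0, 0, 0, 0, 0, 0], [0, 0, -20, 0, 0, 0], [0, 0, -55, 0, 0, 0], [-30, 0, -90, 0, 0, 0], [-79, 0, -90, 0, 0, 0], [-79, 0, -90, 0, 0, 0], [-79, 0, -90, 0, 0, 0]]
  ],
  "jaw": 60
}}

```text
t: 16.12
tool_pos: [507.5, 10.4, 175.4]
eef_rot: [[0.983, -0.181, 0.001], [-0.181, -0.983, 0.0], [0.001, -0.0, -1.0]]
wrist_force: [0.6, 0.2, -0.0]
gripper_width: 0.7
gripper_force: 0.0
```

```bash
python3 look.py w5 12 gauge_grip; python3 - <<'E'
import cv2;im=cv2.imread("pics/w5.png");cv2.imwrite("pics/w5b.png",cv2.resize(im[20:250,240:400],None,fx=2.5,fy=2.5,interpolation=cv2.INTER_CUBIC))
E
```

```text
16.125 [507.5  10.4 175.4] [[0.983, -0.181, 0.001], [-0.181, -0.983, 0.0], [0.001, -0.0, -1.0]] 0.699947063733542 [ 0.6  0.2 -0. ]
gauge_grip 0.58 [321.2 189.9] [504.5  10.7  40. ]
```

View pics/w5b.png

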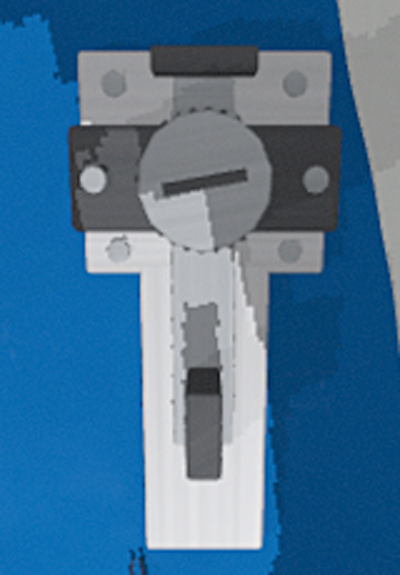

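The slot has turned 80° clockwise (1.4 rad), and the gauge is still in place. Now the drag test: grip the gauge, null the vertical force, and slide back ~3 mm.

Emit:
{"name": "servo_tool", "arguments": {
  "series": [
    [[0, 0, 50, 0, 0, 0], [0, 0, 100, 0, 0, 0], [0, 0, 130, 0, 0, 0], [0, 0, 145, 0, 0, 0], [0, 0, 148, 0, 0, 0], [0, 0, 148, 0, 0, 0]]
  ],
  "jaw": 36
}}

```text
t: 16.98
tool_pos: [507.7, 10.5, 27.7]
eef_rot: [[0.983, -0.181, 0.001], [-0.181, -0.983, 0.0], [0.001, -0.0, -1.0]]
wrist_force: [0.3, 0.5, -0.2]
gripper_width: 0.424
gripper_force: 0.0
```

Emit:
{"name": "servo_tool", "arguments": {
  "series": [
    [[0, 0, 0, 0, 0, 0], [0, 0, 0, 0, 0, 0], [0, 0, 0, 0, 0, 0], [0, 0, 0, 0, 0, 0], [0, 0, 0, 0, 0, 0]]
  ],
  "jaw": 0,
  "force": 30
}}

```text
t: 17.6
tool_pos: [507.7, 10.4, 28.1]
eef_rot: [[0.983, -0.181, 0.002], [-0.181, -0.983, 0.0], [0.002, -0.0, -1.0]]
wrist_force: [-1.1, 0.3, 7.2]
gripper_width: 0.135
gripper_force: 29.7
```

Emit:
{"name": "servo_tool", "arguments": {
  "series": [
    [[0, 0, -0.4, 0, 0, 0], [0, 0, -0.4, 0, 0, 0], [0, 0, -0.4, 0, 0, 0]]
  ]
}}

```text
t: 17.98
tool_pos: [507.4, 10.4, 28.1]
eef_rot: [[0.983, -0.181, 0.001], [-0.181, -0.983, 0.0], [0.001, -0.0, -1.0]]
wrist_force: [-1.7, -1.0, 9.2]
gripper_width: 0.132
gripper_force: 30.6
```

Emit:
{"name": "servo_tool", "arguments": {
  "series": [
    [[-1, 0, 0, 0, 0, 0], [-2, 0, 0, 0, 0, 0], [-3, 0, 0, 0, 0, 0]]
  ]
}}

```text
t: 18.35
tool_pos: [505.2, 11.0, 28.0]
eef_rot: [[0.983, -0.181, 0.002], [-0.181, -0.983, 0.0], [0.002, -0.001, -1.0]]
wrist_force: [5.0, -1.0, 5.7]
gripper_width: 0.134
gripper_force: 30.1
```

Emit:
{"name": "servo_tool", "arguments": {
  "series": [
    [[-0.5, 0, 0, 0, 0, 0], [-1, 0, 0, 0, 0, 0]]
  ]
}}

```text
t: 18.6
tool_pos: [504.2, 11.2, 28.1]
eef_rot: [[0.983, -0.181, 0.002], [-0.181, -0.983, 0.0], [0.002, -0.001, -1.0]]
wrist_force: [3.5, -1.4, 5.9]
gripper_width: 0.136
gripper_force: 30.2
```

Emit:
{"name": "servo_tool", "arguments": {
  "series": [
    [[1, 0, 0, 0, 0, 0], [2, 0, 0, 0, 0, 0]]
  ]
}}

```text
t: 18.85
tool_pos: [504.2, 11.2, 28.0]
eef_rot: [[0.983, -0.181, -0.001], [-0.181, -0.983, 0.0], [-0.001, 0.0, -1.0]]
wrist_force: [-13.7, 3.9, 27.2]
gripper_width: 0.134
gripper_force: 33.4
```

Emit:
{"name": "servo_tool", "arguments": {
  "series": [
    [[0.6, 0, 0, 0, 0, 0], [1.2, 0, 0, 0, 0, 0]]
  ]
}}

```text
t: 19.1
tool_pos: [504.2, 11.1, 28.0]
eef_rot: [[0.984, -0.181, -0.003], [-0.181, -0.984, 0.0], [-0.003, 0.001, -1.0]]
wrist_force: [-20.5, 4.8, 34.5]
gripper_width: 0.135
gripper_force: 34.4
```

Emit:
{"name": "servo_tool", "arguments": {
  "series": [
    [[-1.7, 0, 0, 0, 0, 0], [-1.7, 0, -0.3, 0, 0, 0], [-1.7, 0, -0.3, 0, 0, 0]]
  ]
}}

```text
t: 19.48
tool_pos: [504.2, 11.2, 28.0]
eef_rot: [[0.983, -0.181, -0.0], [-0.181, -0.983, 0.0], [-0.0, -0.0, -1.0]]
wrist_force: [-2.7, 1.8, 10.0]
gripper_width: 0.139
gripper_force: 30.8
```

Emit:
{"name": "servo_tool", "arguments": {
  "series": [
    [[0, 0, -0.4, 0, 0, 0], [0, 0, -0.4, 0, 0, 0]]
  ]
}}

```text
t: 19.73
tool_pos: [504.2, 10.9, 28.0]
eef_rot: [[0.983, -0.181, -0.0], [-0.181, -0.983, 0.0], [-0.0, 0.0, -1.0]]
wrist_force: [-1.2, 0.1, 1.9]
gripper_width: 0.131
gripper_force: 29.6
```

Emit:
{"name": "servo_tool", "arguments": {
  "series": [
    [[0, 0, -0.3, 0, 0, 0], [0, 0, -0.3, 0, 0, 0]]
  ]
}}

```text
t: 19.98
tool_pos: [504.4, 10.8, 28.3]
eef_rot: [[0.983, -0.181, -0.0], [-0.181, -0.983, -0.0], [-0.0, 0.0, -1.0]]
wrist_force: [0.3, 0.1, -1.0]
gripper_width: 0.135
gripper_force: 29.2
```

Emit:
{"name": "servo_tool", "arguments": {
  "series": [
    [[1, 0, 0, 0, 0, 0], [2, 0, 0, 0, 0, 0]]
  ]
}}

```text
t: 20.23
tool_pos: [506.5, 10.5, 28.4]
eef_rot: [[0.983, -0.181, -0.0], [-0.181, -0.983, 0.0], [-0.0, -0.0, -1.0]]
wrist_force: [0.1, 0.8, -0.7]
gripper_width: 0.138
gripper_force: 29.2
```

Emit:
{"name": "servo_tool", "arguments": {
  "series": [
    [[0.6, 0, 0, 0, 0, 0], [1.2, 0, 0, 0, 0, 0], [1.2, 0, 0, 0, 0, 0]]
  ]
}}

```text
t: 20.6
tool_pos: [507.7, 10.3, 28.4]
eef_rot: [[0.983, -0.181, 0.0], [-0.181, -0.983, 0.0], [0.0, -0.0, -1.0]]
wrist_force: [-0.1, 0.8, -1.7]
gripper_width: 0.134
gripper_force: 29.2
```

Emit:
{"name": "servo_tool", "arguments": {
  "series": [
    [[0, 0, 0, 0, 0, 0], [0, 0, 0, 0, 0, 0], [0, 0, 0, 0, 0, 0], [0, 0, -40, 0, 0, 0], [0, 0, -90, 0, 0, 0], [0, 0, -115, 0, 0, -5], [40, 0, -115, 0, 0, -12], [78, 0, -115, 0, 0, -20], [78, 0, -110, 0, 0, -20]]
  ],
  "jaw": 60
}}

```text
t: 21.72
tool_pos: [586.5, -4.4, 138.4]
eef_rot: [[0.986, 0.167, 0.001], [0.167, -0.986, 0.0], [0.001, -0.0, -1.0]]
wrist_force: [-0.2, -0.5, -0.5]
gripper_width: 0.704
gripper_force: 0.0
```

Emit:
{"name": "servo_tool", "arguments": {
  "series": [
    [[0, 0, 20, 0, 0, 0], [0, 0, 45, 0, 0, 0], [0, 0, 54, 0, 0, 0], [0, 0, 54, 0, 0, 0]]
  ]
}}

```text
t: 22.22
tool_pos: [583.9, -3.7, 84.2]
eef_rot: [[0.986, 0.166, -0.001], [0.166, -0.986, 0.0], [-0.001, -0.0, -1.0]]
wrist_force: [-1.1, -0.1, 0.4]
gripper_width: 0.701
gripper_force: 0.0
```

Emit:
{"name": "servo_tool", "arguments": {
  "series": [
    [[0, 0, 0, 0, 0, 0], [0, 0, 0, 0, 0, 0], [0, 0, 0, 0, 0, 0], [0, 0, 0, 0, 0, 0], [0, 0, 0, 0, 0, 0]]
  ],
  "jaw": 0,
  "force": 40
}}

```text
t: 22.85
tool_pos: [584.9, -4.0, 85.5]
eef_rot: [[0.986, 0.166, 0.001], [0.166, -0.986, -0.0], [0.001, 0.0, -1.0]]
wrist_force: [-2.0, 0.1, 6.4]
gripper_width: 0.357
gripper_force: 39.0
```

Turn +20° (to 1.75 rad), then return to the gauge.

Emit:
{"name": "servo_tool", "arguments": {
  "series": [
    [[0, 0, 0, 0, 0, 7], [0, 0, 0, 0, 0, 14], [0, 0, 0, 0, 0, 20], [0, 0, 0, 0, 0, 20], [0, 0, 0, 0, 0, 20]]
  ]
}}

```text
t: 23.48
tool_pos: [584.9, -4.1, 85.5]
eef_rot: [[0.983, -0.182, 0.001], [-0.182, -0.983, -0.0], [0.001, -0.0, -1.0]]
wrist_force: [-1.9, -2.1, 6.5]
gripper_width: 0.362
gripper_force: 39.1
```

Emit:
{"name": "servo_tool", "arguments": {
  "series": [
    [[0, 0, 0, 0, 0, 0], [0, 0, 0, 0, 0, 0], [0, 0, 0, 0, 0, 0], [0, 0, -25, 0, 0, 0], [0, 0, -55, 0, 0, 0], [-30, 0, -55, 0, 0, 0], [-77, 0, -55, 0, 0, 0], [-77, 0, -50, 0, 0, 0], [-77, 0, -50, 0, 0, 0]]
  ],
  "jaw": 60
}}

```text
t: 24.6
tool_pos: [509.1, 10.1, 134.5]
eef_rot: [[0.983, -0.181, 0.0], [-0.181, -0.983, 0.0], [0.0, -0.0, -1.0]]
wrist_force: [1.1, -0.2, -0.1]
gripper_width: 0.701
gripper_force: 0.0
```

Emit:
{"name": "servo_tool", "arguments": {
  "series": [
    [[-1.5, 0, 50, 0, 0, 0], [-1.5, 0, 85, 0, 0, 0], [-1.5, 0, 101, 0, 0, 0], [-1.5, 0, 106, 0, 0, 0], [-1.5, 0, 106, 0, 0, 0]]
  ],
  "jaw": 36
}}

```text
t: 25.22
tool_pos: [507.8, 10.4, 29.0]
eef_rot: [[0.983, -0.181, 0.001], [-0.181, -0.983, 0.0], [0.001, -0.0, -1.0]]
wrist_force: [0.1, 0.1, 0.0]
gripper_width: 0.418
gripper_force: 0.0
```

Emit:
{"name": "servo_tool", "arguments": {
  "series": [
    [[0, 0, 0, 0, 0, 0], [0, 0, 0, 0, 0, 0], [0, 0, 0, 0, 0, 0], [0, 0, 0, 0, 0, 0], [0, 0, -0.6, 0, 0, 0], [0, 0, -0.6, 0, 0, 0]]
  ],
  "jaw": 0,
  "force": 30
}}

```text
t: 25.98
tool_pos: [507.4, 10.4, 29.5]
eef_rot: [[0.983, -0.181, 0.001], [-0.181, -0.983, 0.0], [0.001, -0.0, -1.0]]
wrist_force: [-1.0, -0.8, 6.8]
gripper_width: 0.135
gripper_force: 30.5
```

Emit:
{"name": "servo_tool", "arguments": {
  "series": [
    [[0, 0, -0.3, 0, 0, 0], [0, 0, -0.3, 0, 0, 0], [0, 0, -0.3, 0, 0, 0]]
  ]
}}

```text
t: 26.35
tool_pos: [507.3, 10.4, 29.5]
eef_rot: [[0.983, -0.181, 0.0], [-0.181, -0.983, 0.0], [0.0, -0.0, -1.0]]
wrist_force: [-0.6, 0.2, 4.6]
gripper_width: 0.138
gripper_force: 30.2
```

Emit:
{"name": "servo_tool", "arguments": {
  "series": [
    [[-1, 0, 0, 0, 0, 0], [-2, 0, 0, 0, 0, 0], [-2.5, 0, 0, 0, 0, 0]]
  ]
}}

```text
t: 26.72
tool_pos: [505.0, 10.9, 29.5]
eef_rot: [[0.983, -0.181, 0.001], [-0.181, -0.983, 0.0], [0.001, -0.0, -1.0]]
wrist_force: [2.7, -0.6, 4.6]
gripper_width: 0.132
gripper_force: 30.0
```

Emit:
{"name": "servo_tool", "arguments": {
  "series": [
    [[-0.5, 0, 0, 0, 0, 0], [-1, 0, 0, 0, 0, 0]]
  ]
}}

```text
t: 26.98
tool_pos: [504.0, 11.1, 29.5]
eef_rot: [[0.983, -0.181, 0.001], [-0.181, -0.983, 0.0], [0.001, -0.0, -1.0]]
wrist_force: [2.9, -1.3, 4.4]
gripper_width: 0.137
gripper_force: 30.1
```

Emit:
{"name": "servo_tool", "arguments": {
  "series": [
    [[0, 0, -0.3, 0, 0, 0], [0, 0, -0.4, 0, 0, 0]]
  ]
}}

```text
t: 27.22
tool_pos: [503.2, 11.0, 29.5]
eef_rot: [[0.983, -0.181, -0.001], [-0.181, -0.983, -0.0], [-0.001, 0.0, -1.0]]
wrist_force: [0.9, 0.3, 0.0]
gripper_width: 0.135
gripper_force: 29.5
```

Emit:
{"name": "servo_tool", "arguments": {
  "series": [
    [[1, 0, 0, 0, 0, 0], [2, 0, 0, 0, 0, 0]]
  ]
}}

```text
t: 27.48
tool_pos: [505.3, 10.6, 29.5]
eef_rot: [[0.983, -0.181, -0.001], [-0.181, -0.983, -0.0], [-0.001, 0.0, -1.0]]
wrist_force: [-0.7, 0.9, 0.4]
gripper_width: 0.135
gripper_force: 29.5
```

Emit:
{"name": "servo_tool", "arguments": {
  "series": [
    [[0.7, 0, 0, 0, 0, 0], [1.5, 0, 0, 0, 0, 0], [1.5, 0, 0, 0, 0, 0]]
  ]
}}

```text
t: 27.85
tool_pos: [507.3, 10.3, 29.7]
eef_rot: [[0.983, -0.181, 0.0], [-0.181, -0.983, 0.0], [0.0, -0.0, -1.0]]
wrist_force: [-0.1, -0.7, -1.2]
gripper_width: 0.138
gripper_force: 29.2
```

Emit:
{"name": "servo_tool", "arguments": {
  "series": [
    [[0, 0, 0, 0, 0, 0], [0, 0, 0, 0, 0, 0], [0, 0, 0, 0, 0, 0], [0, 0, -40, 0, 0, 0], [0, 0, -90, 0, 0, 0], [0, 0, -112, 0, 0, -5], [40, 0, -112, 0, 0, -12], [78, 0, -112, 0, 0, -20], [78, 0, -108, 0, 0, -20]]
  ],
  "jaw": 60
}}

```text
t: 28.98
tool_pos: [585.9, -4.4, 137.7]
eef_rot: [[0.986, 0.167, 0.001], [0.167, -0.986, 0.0], [0.001, -0.0, -1.0]]
wrist_force: [-0.0, -0.4, -0.2]
gripper_width: 0.707
gripper_force: 0.0
```

Emit:
{"name": "servo_tool", "arguments": {
  "series": [
    [[0, 0, 20, 0, 0, 0], [0, 0, 45, 0, 0, 0], [0, 0, 53, 0, 0, 0], [0, 0, 53, 0, 0, 0]]
  ]
}}

```text
t: 29.48
tool_pos: [583.4, -3.6, 84.6]
eef_rot: [[0.986, 0.166, -0.001], [0.166, -0.986, 0.0], [-0.001, -0.0, -1.0]]
wrist_force: [-0.1, 0.4, 0.7]
gripper_width: 0.701
gripper_force: 0.0
```

Emit:
{"name": "servo_tool", "arguments": {
  "series": [
    [[0, 0, 0, 0, 0, 0], [0, 0, 0, 0, 0, 0], [0, 0, 0, 0, 0, 0], [0, 0, 0, 0, 0, 0], [0, 0, 0, 0, 0, 0]]
  ],
  "jaw": 0,
  "force": 40
}}

```text
t: 30.1
tool_pos: [584.4, -4.1, 85.9]
eef_rot: [[0.986, 0.166, 0.001], [0.166, -0.986, -0.0], [0.001, 0.0, -1.0]]
wrist_force: [-0.4, -2.2, 6.8]
gripper_width: 0.359
gripper_force: 39.0
```

Emit:
{"name": "servo_tool", "arguments": {
  "series": [
    [[0, 0, 0, 0, 0, 7], [0, 0, 0, 0, 0, 14], [0, 0, 0, 0, 0, 20], [0, 0, 0, 0, 0, 20], [0, 0, 0, 0, 0, 20]]
  ]
}}

```text
t: 30.72
tool_pos: [584.4, -4.0, 85.9]
eef_rot: [[0.983, -0.182, 0.001], [-0.182, -0.983, -0.0], [0.002, -0.0, -1.0]]
wrist_force: [-1.2, -2.5, 6.6]
gripper_width: 0.358
gripper_force: 39.1
```

Emit:
{"name": "servo_tool", "arguments": {
  "series": [
    [[0, 0, 0, 0, 0, 0], [0, 0, 0, 0, 0, 0], [0, 0, 0, 0, 0, 0], [0, 0, -25, 0, 0, 0], [0, 0, -55, 0, 0, 0], [-30, 0, -55, 0, 0, 0], [-77, 0, -55, 0, 0, 0], [-77, 0, -50, 0, 0, 0], [-77, 0, -50, 0, 0, 0]]
  ],
  "jaw": 60
}}

```text
t: 31.85
tool_pos: [508.5, 10.2, 134.8]
eef_rot: [[0.983, -0.181, 0.0], [-0.181, -0.983, 0.0], [0.0, -0.0, -1.0]]
wrist_force: [0.2, 0.0, 0.6]
gripper_width: 0.704
gripper_force: 0.0
```

Emit:
{"name": "servo_tool", "arguments": {
  "series": [
    [[-1, 0, 50, 0, 0, 0], [-1, 0, 85, 0, 0, 0], [-1, 0, 101, 0, 0, 0], [-1, 0, 106, 0, 0, 0], [-1, 0, 106, 0, 0, 0]]
  ],
  "jaw": 36
}}

```text
t: 32.48
tool_pos: [507.9, 10.4, 29.3]
eef_rot: [[0.983, -0.181, 0.001], [-0.181, -0.983, 0.0], [0.001, -0.0, -1.0]]
wrist_force: [0.2, -0.4, -0.5]
gripper_width: 0.421
gripper_force: 0.0
```

Emit:
{"name": "servo_tool", "arguments": {
  "series": [
    [[0, 0, 0, 0, 0, 0], [0, 0, 0, 0, 0, 0], [0, 0, 0, 0, 0, 0], [0, 0, 0, 0, 0, 0], [0, 0, -0.8, 0, 0, 0], [0, 0, -0.8, 0, 0, 0]]
  ],
  "jaw": 0,
  "force": 30
}}

```text
t: 33.22
tool_pos: [507.7, 10.4, 29.9]
eef_rot: [[0.983, -0.181, 0.001], [-0.181, -0.983, 0.0], [0.001, -0.0, -1.0]]
wrist_force: [3.1, -0.8, -3.1]
gripper_width: 0.133
gripper_force: 29.3
```

Emit:
{"name": "servo_tool", "arguments": {
  "series": [
    [[-1, 0, 0, 0, 0, 0], [-2, 0, 0, 0, 0, 0], [-2.5, 0, 0, 0, 0, 0]]
  ]
}}

```text
t: 33.6
tool_pos: [505.2, 10.9, 29.8]
eef_rot: [[0.983, -0.181, 0.001], [-0.181, -0.983, 0.0], [0.001, -0.0, -1.0]]
wrist_force: [5.0, -1.5, 0.7]
gripper_width: 0.137
gripper_force: 29.9
```

Emit:
{"name": "servo_tool", "arguments": {
  "series": [
    [[-0.5, 0, 0, 0, 0, 0], [-1, 0, 0, 0, 0, 0]]
  ]
}}

```text
t: 33.85
tool_pos: [504.3, 11.1, 29.8]
eef_rot: [[0.983, -0.181, 0.001], [-0.181, -0.983, 0.0], [0.001, -0.0, -1.0]]
wrist_force: [5.0, -1.8, -0.4]
gripper_width: 0.134
gripper_force: 29.9
```

Emit:
{"name": "servo_tool", "arguments": {
  "series": [
    [[0.5, 0, -0.1, 0, 0, 0], [1.5, 0, -0.1, 0, 0, 0]]
  ]
}}

```text
t: 34.1
tool_pos: [504.2, 11.0, 29.7]
eef_rot: [[0.983, -0.181, -0.002], [-0.181, -0.983, 0.0], [-0.002, 0.0, -1.0]]
wrist_force: [-9.7, 2.5, 17.2]
gripper_width: 0.132
gripper_force: 32.5
```

Emit:
{"name": "servo_tool", "arguments": {
  "series": [
    [[0.5, 0, 0, 0, 0, 0], [1, 0, 0, 0, 0, 0]]
  ]
}}

```text
t: 34.35
tool_pos: [504.2, 11.0, 29.7]
eef_rot: [[0.984, -0.181, -0.004], [-0.181, -0.984, 0.0], [-0.004, 0.001, -1.0]]
wrist_force: [-10.8, 3.0, 16.9]
gripper_width: 0.135
gripper_force: 32.4
```

Emit:
{"name": "servo_tool", "arguments": {
  "series": [
    [[0.5, 0, 0, 0, 0, 0], [1, 0, 0, 0, 0, 0]]
  ]
}}

```text
t: 34.6
tool_pos: [504.3, 11.0, 29.7]
eef_rot: [[0.984, -0.181, -0.005], [-0.181, -0.984, 0.0], [-0.005, 0.001, -1.0]]
wrist_force: [-19.1, 5.1, 27.2]
gripper_width: 0.138
gripper_force: 33.8
```

Emit:
{"name": "servo_tool", "arguments": {
  "series": [
    [[-3, 0, 0, 0, 0, 0], [-3, 0, 0, 0, 0, 0], [-3, 0, 0, 0, 0, 0]]
  ]
}}

```text
t: 34.98
tool_pos: [503.7, 11.1, 29.7]
eef_rot: [[0.983, -0.181, -0.001], [-0.181, -0.983, 0.0], [-0.001, 0.0, -1.0]]
wrist_force: [-2.7, 0.6, 10.1]
gripper_width: 0.131
gripper_force: 31.3
```

Emit:
{"name": "servo_tool", "arguments": {
  "series": [
    [[0, 0, -0.6, 0, 0, 0], [0, 0, -0.6, 0, 0, 0]]
  ]
}}

```text
t: 35.22
tool_pos: [503.8, 11.0, 29.9]
eef_rot: [[0.983, -0.181, -0.001], [-0.181, -0.983, 0.0], [-0.001, 0.0, -1.0]]
wrist_force: [-0.3, 0.3, -3.9]
gripper_width: 0.137
gripper_force: 29.4
```

Emit:
{"name": "servo_tool", "arguments": {
  "series": [
    [[0.7, 0, -0.2, 0, 0, 0], [1.5, 0, -0.3, 0, 0, 0]]
  ]
}}

```text
t: 35.48
tool_pos: [504.7, 10.7, 30.2]
eef_rot: [[0.983, -0.181, -0.002], [-0.181, -0.983, -0.0], [-0.002, 0.0, -1.0]]
wrist_force: [-4.7, 1.6, -3.1]
gripper_width: 0.137
gripper_force: 29.6
```

Emit:
{"name": "servo_tool", "arguments": {
  "series": [
    [[0.7, 0, 0, 0, 0, 0], [1.4, 0, 0, 0, 0, 0]]
  ]
}}

```text
t: 35.72
tool_pos: [506.7, 10.3, 30.3]
eef_rot: [[0.983, -0.181, -0.001], [-0.181, -0.983, -0.0], [-0.001, 0.0, -1.0]]
wrist_force: [-5.1, 1.8, -4.0]
gripper_width: 0.133
gripper_force: 29.4
```

Emit:
{"name": "servo_tool", "arguments": {
  "series": [
    [[0.7, 0, 0, 0, 0, 0], [1.3, 0, 0, 0, 0, 0]]
  ]
}}

```text
t: 35.98
tool_pos: [508.2, 10.1, 30.5]
eef_rot: [[0.983, -0.181, -0.0], [-0.181, -0.983, -0.0], [-0.0, 0.0, -1.0]]
wrist_force: [-4.9, 0.6, -3.0]
gripper_width: 0.13
gripper_force: 29.3
```

Emit:
{"name": "servo_tool", "arguments": {
  "series": [
    [[0, 0, 0.4, 0, 0, 0], [-0.3, 0, 0.5, 0, 0, 0], [-0.3, 0, 0.5, 0, 0, 0]]
  ]
}}

```text
t: 36.35
tool_pos: [508.4, 10.2, 30.1]
eef_rot: [[0.983, -0.181, 0.001], [-0.181, -0.983, 0.0], [0.001, -0.0, -1.0]]
wrist_force: [-2.4, -0.6, -3.7]
gripper_width: 0.133
gripper_force: 29.4
```

Emit:
{"name": "servo_tool", "arguments": {
  "series": [
    [[0, 0, 0, 0, 0, 0], [0, 0, 0, 0, 0, 0], [0, 0, 0, 0, 0, 0], [0, 0, -30, 0, 0, 0], [0, 0, -80, 0, 0, 0], [0, 0, -130, 0, 0, 0], [0, 0, -150, 0, 0, 0], [0, 0, -150, 0, 0, 0], [0, 0, -150, 0, 0, 0]]
  ],
  "jaw": 40
}}

```text
t: 37.48
tool_pos: [507.7, 10.2, 179.3]
eef_rot: [[0.983, -0.181, -0.001], [-0.181, -0.983, -0.0], [-0.001, 0.0, -1.0]]
wrist_force: [0.1, 0.6, -0.5]
gripper_width: 0.469
gripper_force: 0.0
```

```bash
python3 look.py w6 12 gauge_grip; python3 - <<'E'
import cv2;im=cv2.imread("pics/w6.png");cv2.imwrite("pics/w6b.png",cv2.resize(im[20:250,240:400],None,fx=2.5,fy=2.5,interpolation=cv2.INTER_CUBIC))
E
```

```text
37.475 [507.7  10.2 179.3] [[0.983, -0.181, -0.001], [-0.181, -0.983, -0.0], [-0.001, 0.0, -1.0]] 0.4690379033070661 [ 0.1  0.6 -0.5]
gauge_grip 0.59 [318.7 187.8] [505.5  12.4  40. ]
```

View pics/w6b.png

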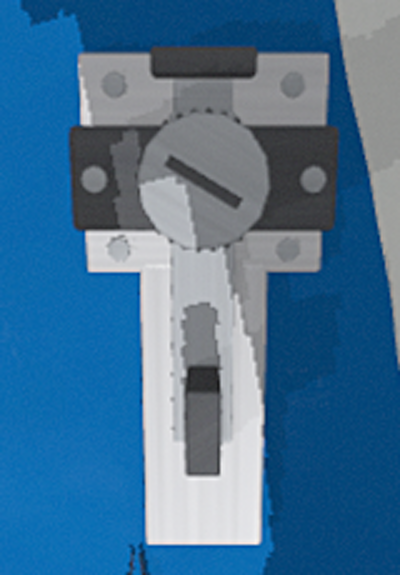

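The slot is at 120° (2.09 rad), and the gauge lies straight and centred up to the stop. Drag measured about 5 N in both directions, and the gripper is clear of everything.

```bash
python3 -c "
from workcell import *
print(finish_job())"
```

```text
the job is handed in; nothing more can be done
None
```

The gauge lies straight in the gap up to the stop, with the screw at about 2.09 rad. Sliding it took about 5 N both ways, roughly 4 N of shoe pressure. The robot is clear of everything, and the job is handed in at about 38 s with no verdict returned.

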